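Unhang the centrifuge bucket from its gated cradle

ROBOT

A 6-joint arm with a two-finger parallel gripper is mounted at the origin on the work surface. World frame = base frame: x ahead of the robot, y to its left, z up, the work surface at z = 0. Lengths are in m, angles in rad, forces in N, time in s.
With the tool pointing down it reaches from about 0.425 to 0.95 m from the base axis. Payload 3.5 kg.
Tool frame: the origin (TCP) lies midway between the tips of the shut fingers; the grasp point (between the pads) lies 19 mm behind it; z points along the fingers, y is the line along which they close (so a half turn about z gives the same grasp; the last joint's range is limited). The gripper opens to 85 mm and grips with 20 to 120 N. Pads are 22 mm wide; open, the fingers measure 114 mm over their backs; the gripper's body (76 mm by 85 mm) begins 54 mm behind the grasp point. The pads swing forward as they close: fully open they stand 13 mm farther back than shut.
Start: joints at [-1.444, 0.286, 1.577, -0, 1.279, -0.15], TCP at [0.184, -0.649, 0.211] pointing down, gripper open.
Joint ranges: [-2.77, 2.77], [-0.9, 2.22], [0.21, 2.48], [-1.53, 4.67], [0.24, 2.81], [-2.84, 2.84]. Speed limits (rad/s): [2.79, 2.79, 3.14, 3.14, 3.14, 3.14].

INTERFACE

Orientations are given as a unit quaternion [x, y, z, w].
In Python, from plant import ctrl, cams, order gives the robot as it stands.
- The arm moves only by the tool move_arm, never from a script. Its argument "plan" is one flat list of numbers, 7 for each row, row after row: the shift along the world's x, y, z in mm, then the turn, a rotation vector about the world's x, y, z in degrees, then the finger opening in mm, from 0 to 85.4. A call has 1 to 12 rows; each row shifts and turns the commanded pose from where the row before left it; what a row does not reach is not made up. A row lasts 1/10 s, in which the tool goes at most 50 mm and 8.59 degrees, less where a joint would pass 70% of its speed; a pose out of reach is approached as far as the arm can. A call is refused whole if a number of a shift passes 50 or a number of a turn 8.59, either way. A call with a gripper value outside its range is refused whole. The fingers move at their own pace and stop on an object; "newtons" is the grip in N (left out, the last holds). Time passes only in rows, so rows that do not move let the fingers close. It gives the time, the measured TCP pose, the force, the opening and the grip force at its end, in the units of the state.
- ctrl.get_state(): the state, without advancing time (a new reading comes with each control period).
- cams.read_camera(name): name is "scene" or "top" or "wrist"; returns a dict with "color" (420x560x3 uint8, red, green, blue), "fov_y" (degrees; the focal length in pixels is half the picture's height over the tangent of half this angle, whatever the lens; pixels are square), "cx", "cy" (the principal point, pixels), "origin" and "orientation" of the camera in the world; the wrist camera has in their place "T_tool_cam" (4x4, takes a point from camera to tool coordinates, whose origin is the TCP and whose axes are the flange's). Camera axes: x right, y up, looking along -z (the intrinsics and any distortion apply to the point x, -y, -z); pixel columns grow to the right and rows downward; lengths in m; the calibration is good to about 2 mm. A picture is of the moment at which its call begins: read the wrist's pose just before it. There is no depth.
- order.sign_off(): hands the job in; it is judged then, once.
The state is a dict: "time": time; "qpos": joint angles; "dq": joint speeds; "joint_efforts": joint torques, N m; "eef_pos": TCP position; "tcp_rot": TCP orientation; "contact_force": force on the tool from outside, world axes, zero at the start; "wrist_torque": the same for the moment, N m; "opening": opening from 0.0 (shut) to 1.0 (fully open); "finger_force": force on a finger pad.
Only numpy, scipy, OpenCV 4.12 (cv2) and the standard library are available. Lean on these libraries where they do the work, as an engineer would, in place of code of your own. Each camera call takes 0.05 s, during which the arm holds its last target. There are 200 camera calls.

TASK

Turn the black knob counter-clockwise to wind the red keeper fully back off the bucket's pivot pin. Then take the blue-handled centrifuge bucket off its cradle, feeling the pins' way along the slot to the gap in the orange gate without ever heaving hard against the cradle and without letting the bucket swing or tip far. Gently stand it upright in the green tray, let go, and leave the keeper wound back and the bottle, beaker and tape where they are.

Things in the scene. Friction and masses are not known exactly. Their poses are not given: they have to be found in the camera images.
- cradle: Fixed cradle, white base. Sizes in mm. Origin on the bench midway between two aluminium cheek plates at y -44 and +44 (8 thick); x runs along their slots from seat to gap, y along the bucket's pivot pins, z up. Both cheeks have the same slot, see seat. The cheeks reach z 98, the orange gate on top of them z 104; all lies within x -82 to 95, y -67 to 67 but for the keeper carriage at +y.
- seat (a point): Midway between the two seats, at the axis of the resting pins (z 82). Axes as the cradle. Each slot: a seat at x 0, floor z 78, 10 wide, closed in front at x -5; then a 6 step up to a level channel x 5 to 56, floor z 84, roofed at z 98 by the gate. So a pin (8 thick) must rise more than 6 but less than 12, go in +x, then rise through the gap.
- gate_mark (a point): Point on the cradle, midway between the channels at x 26, z 98: the middle of the range in which the gate's gap may lie. The orange gate plate (6 thick) has one gap, 12 wide in x, alike on both cheeks. Its centre is anywhere from x 8 to 44, different each time and NOT measured: see it from above or feel for it. The gate does not give way; over 25 N on the cradle is heaving.
- bucket: Loose steel bucket 56 x 56, 72 high, 0.3 to 0.6 kg. Origin under its floor's centre, z up, axes as the cradle's at the start. Hangs with its floor 24 above the bench on two brass pins (diameter 8) along its y, 58 above its floor, ends at y -54 and +54; swings freely about them. Collars limit sideways play to about 4 each way.
- bail (a point): Middle of the bucket's rigid blue handle bar, 112 above its floor: bar 12 thick (bucket x), 14 high, 62 long (bucket y), flat sides, end uprights at y -29 and +29. Open for 33 below the bar down to the rim. Gripped across its thickness (fingers closing along bucket x) it keeps the bucket from swinging.
- knob (a joint): Angle of the black keeper knob, rad: 0 keeper over the pin, 1.4 fully wound back (end stop). Grows counter-clockwise seen from above, friction about 0.1 N m. The knob rides on a grey carriage: knob and red keeper move along the cradle's +y by 25 mm per rad (35 in all). Until wound back the red keeper, 89 above the bench, lets the +y pin rise only 3.
- knob_grip (a point): Middle of the knob's grip bar, 126 above the bench; at angle 0 it is 150 from the cradle's origin along its +y. Bar 44 long (along the cradle's x at angle 0), 12 thick, 24 high, turning with the knob. Below the bar's middle there are 24 of free depth beside the stem down to the knob's disc (diameter 40).
- tray: Fixed green open tray, 100 x 100 outside, walls 5 thick and 22 high, floor 5 thick, inside 90 x 90. Origin under its centre, z up. The bucket fits in at any yaw; its pins pass above the walls.
- gel: Blue bottle, diameter 48, 130 high, loose bystander; origin under its centre.
- beaker: Clear cup, diameter 60 at the rim, 75 high, loose bystander; origin under its centre.
- tape: White ring (tape roll), diameter 68, 20 high, loose bystander; origin under its centre.
Not all that is in view belongs to the job. Of the things shaped like the bucket, the steel one is meant.

How it is judged:
On the way, in this order (a step that is already met when the one before it is completed fails the run):
1. the keeper is wound back (knob above 1.2 rad) with the bucket still hanging in its seat (value of joint knob above 1.2 rad and z of bucket in the frame of cradle below 0.035 m), for 0.1 s.
2. the bucket hangs free above the cradle, its floor more than 65 mm above the bench, touching nothing of the cradle (z of bucket in the frame of cradle above 0.065 m and contact force between bucket and cradle below 0.05 N), for 0.1 s.
At the end, for the whole second after the job is handed in: The bucket stands on the tray's floor (within 4 mm in height), upright to 0.08 rad, its centre within 26 mm of the tray's, at rest and let go; the knob is still above 1.2 rad; bottle, beaker and tape within 30 mm of where they were (horizontal distance between bucket and tray below 0.026 m and z of bucket in the frame of tray between 0.002 and 0.009 m and angle between bucket's own z axis and vertical below 0.08 rad and linear speed of bucket below 0.02 m/s and contact force between the fingers and bucket below 0.05 N and value of joint knob above 1.2 rad and not (distance of gel from where it was at the start of the episode above 0.03 m) and not (distance of beaker from where it was at the start of the episode above 0.03 m) and not (distance of tape from where it was at the start of the episode above 0.03 m)); the robot touches nothing.
It fails at once if the bucket is heaved against the cradle (more than 25 N) (contact force between bucket and cradle above 25 N).
It fails at once if the bucket swings or tips beyond 0.45 rad (angle between bucket's own z axis and vertical above 0.45 rad).
It fails at once if the bucket is dropped or slammed into the tray (more than 40 N) (contact force between bucket and tray above 40 N).
It fails at once if the bottle, beaker or tape is pushed more than 30 mm (distance of any of gel, beaker, tape from where it was at the start of the episode above 0.03 m).
It also fails if it takes over 72 s, if anything falls off the work surface, if the arm or the gripper's body presses on something with over 40 N, if the wrist force passes 120 N, or if a joint passes its speed limit or range.

## Working session

There is one attempt and no reset: what is moved stays moved. The work goes in short steps, Python scripts to look and compute and a tool call to move; the robot and the scene stay as the last step left them, time stands still between calls to the robot, and variables do not carry over. Pictures are saved under pics/ and viewed, at most 10 in all, crops included, and the job is handed in when it is done.

Besides the shell and the picture viewer there is one more tool, called after "Request:" in YAML: its name, and indented under it one key for each argument. move_arm: Moves the arm, as the interface text tells. Its arguments: {"type":"object","properties":{"plan":{"type":"array","items":{"type":"number"}},"newtons":{"type":"number"}},"required":["plan"]}

```bash
mkdir -p pics; python3 - <<'E'
from plant import ctrl,cams
import cv2,json
print(ctrl.get_state())
for n in("scene","top"):
    c=cams.read_camera(n); cv2.imwrite(f"pics/{n}0.png",c["color"][:,:,::-1])
    print({k:v for k,v in c.items() if k!="color"})
E
```

```text
{'time': 0.0, 'qpos': array([-1.44401067e+00,  2.87190976e-01,  1.57813840e+00, -2.86932566e-05,
        1.27862414e+00, -1.49994206e-01]), 'dq': array([-0.00040045,  0.00098658,  0.00052248,  0.00151051,  0.00089992,
       -0.00113265]), 'joint_efforts': array([ 1.18201110e-04, -4.05977154e+01, -2.92625499e+01, -2.38848770e-04,
        5.78609193e-03, -9.22431497e-06]), 'eef_pos': array([ 0.1843862 , -0.64860466,  0.20935127]), 'tcp_rot': array([ 9.90438124e-01,  1.37952634e-01, -3.50681408e-08, -1.18051170e-03]), 'contact_force': array([-0.16811633, -0.29747945,  0.10865312]), 'wrist_torque': array([0.00487434, 0.02839295, 0.01832781]), 'finger_force': 0.0, 'opening': 0.9984485560631783}
{'fov_y': 54.0312821726043, 'cx': 275.00739853815554, 'cy': 213.05672718167753, 'origin': array([ 1.00102281, -0.12843206,  0.82403247]), 'orientation': array([0.22392735, 0.18310798, 0.59592677, 0.74913236])}
{'fov_y': 56.12279118117912, 'cx': 280.9886765172869, 'cy': 210.53525220155214, 'origin': array([ 0.37933996, -0.02932609,  1.10212211]), 'orientation': array([-0.05816844,  0.04582845,  0.71203931, -0.6982236 ])}
```

View pics/top0.png

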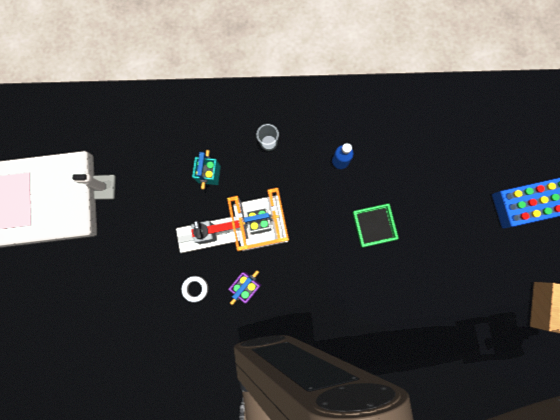

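View pics/scene0.png

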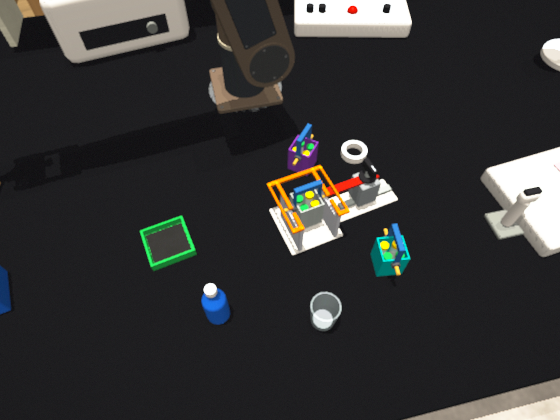

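The top view shows the cradle around (262,220), the knob at (202,231), the tray at (376,225), the bottle at (343,155), the beaker at (267,137) and the tape at (195,289). I'll enlarge it to measure.

```bash
cat > h.py <<'E'
import numpy as np,cv2
from scipy.spatial.transform import Rotation as R
CAL={"scene":(54.0312821726043,275.00739853815554,213.05672718167753,[1.00102281,-0.12843206,0.82403247],[0.22392735,0.18310798,0.59592677,0.74913236]),
"top":(56.12279118117912,280.9886765172869,210.53525220155214,[0.37933996,-0.02932609,1.10212211],[-0.05816844,0.04582845,0.71203931,-0.6982236])}
def cam(n):
    f,cx,cy,o,q=CAL[n]; return 210/np.tan(np.radians(f/2)),cx,cy,np.array(o),R.from_quat(q).as_matrix()
def proj(n,P,C=None):
    f,cx,cy,o,M=C or cam(n); p=(np.atleast_2d(P)-o)@M
    return np.c_[cx-f*p[:,0]/p[:,2],cy+f*p[:,1]/p[:,2]]
def ray(n,u,v,z,C=None):
    f,cx,cy,o,M=C or cam(n); d=M@np.array([(u-cx)/f,-(v-cy)/f,-1]); return o+d*(z-o[2])/d[2]
E
python3 - <<'E'
import cv2,numpy as np
from h import *
a=cv2.imread("pics/top0.png")[180:260,170:300]; cv2.imwrite("pics/tc.png",cv2.resize(a,None,fx=6,fy=6,interpolation=2))
b=cv2.imread("pics/scene0.png")[140:260,255:405]; cv2.imwrite("pics/sc.png",cv2.resize(b,None,fx=5,fy=5,interpolation=2))
for n,u,v,z in[("top",376,225,.022),("scene",168,242,.022),("top",195,289,.02),("top",267,137,.03),("top",347,148,.13),("scene",210,290,.13),("top",202,231,.13),("scene",369,170,.13)]:
    print(n,ray(n,u,v,z).round(3))
E
```

```text
top [ 0.494 -0.272  0.022]
scene [ 0.501 -0.266  0.022]
top [0.33  0.225 0.02 ]
top [0.75  0.024 0.03 ]
top [ 0.681 -0.185  0.13 ]
scene [ 0.686 -0.182  0.13 ]
top [0.476 0.184 0.13 ]
scene [0.487 0.193 0.13 ]
```

View pics/tc.png

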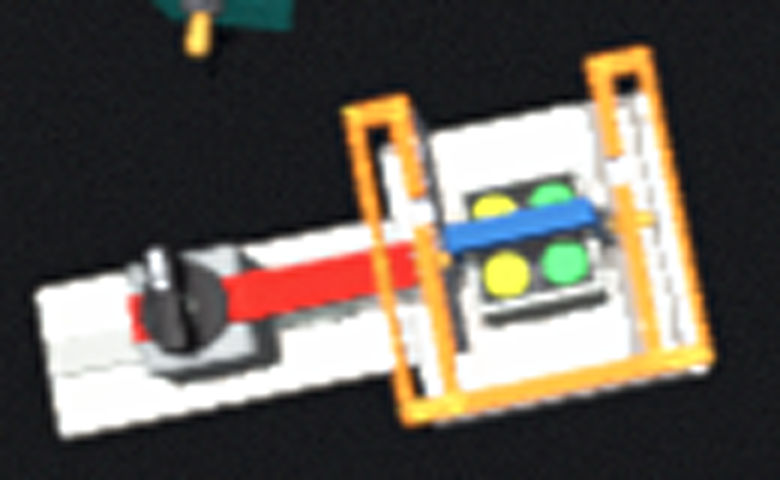

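View pics/sc.png

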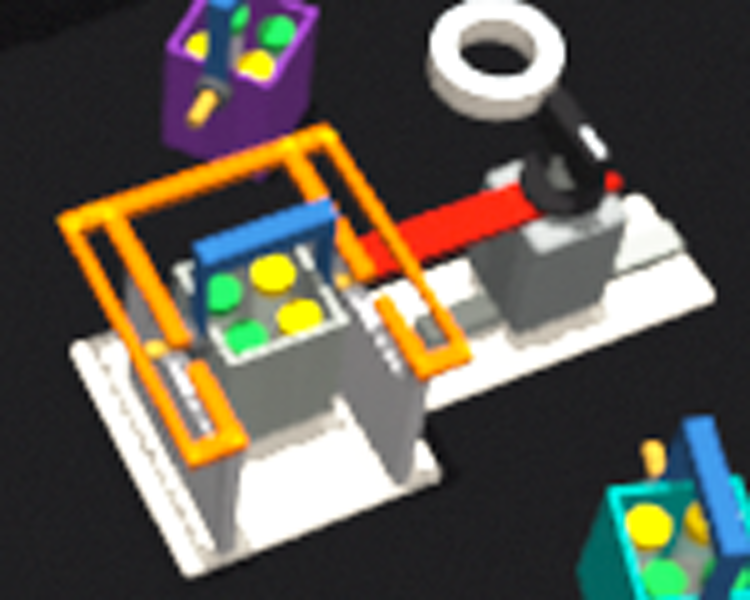

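The top crop shows the gate's outer corners at (227.5,198), (278.3,188), (288.7,240.3) and (237,250.8) in full-picture pixels. The gate's gap is just beyond the bail, in +x. In the scene crop the knob's bar is at (575,130).

```bash
python3 - <<'E'
from h import *
T=lambda x,y:(x/6+170,y/6+180)
S=lambda x,y:(x/5+255,y/5+140)
print("gate corners top z104"); 
for p in[(345,108),(650,48),(714,362),(402,425)]: print(ray("top",*T(*p),.104).round(4))
print("scene")
for p in[(462,355),(190,462),(60,218),(330,125)]: print(ray("scene",*S(*p),.104).round(4))
print("bail ends z .136+.007 top"); 
for p in[(450,238),(592,207)]: print(ray("top",*T(*p),.143).round(4))
for p in[(195,243),(333,205)]: print(ray("scene",*S(*p),.143).round(4))
print("gap edges top z.104")
for p in[(608,157),(406,195),(436,192),(624,187),(420,232),(436,225)]: print(ray("top",*T(*p),.104).round(4))
print("knob bar ends z .138")
for p in[(155,258),(188,340)]: print(ray("top",*T(*p),.138).round(4))
for p in[(550,95),(600,150)]: print(ray("scene",*S(*p),.138).round(4))
E
```

```text
gate corners top z104
[0.5631 0.1242 0.104 ]
[ 0.5865 -0.0074  0.104 ]
[ 0.4508 -0.0321  0.104 ]
[0.4269 0.0999 0.104 ]
scene
[0.5626 0.1224 0.104 ]
[ 0.5874 -0.0019  0.104 ]
[ 0.4529 -0.0269  0.104 ]
[0.4289 0.104  0.104 ]
bail ends z .136+.007 top
[0.5009 0.075  0.143 ]
[0.5125 0.0166 0.143 ]
[0.5081 0.0192 0.143 ]
[0.502  0.0803 0.143 ]
gap edges top z.104
[0.5394 0.0114 0.104 ]
[0.5248 0.098  0.104 ]
[0.5258 0.0852 0.104 ]
[0.5263 0.0047 0.104 ]
[0.5087 0.0921 0.104 ]
[0.5116 0.0852 0.104 ]
knob bar ends z .138
[0.4957 0.1974 0.138 ]
[0.4616 0.1834 0.138 ]
[0.4615 0.1915 0.138 ]
[0.4958 0.2017 0.138 ]
```

Request:
move_arm:
  plan: [27,36,7,0,0,-0.5,85,27,36,7,0,0,-0.5,85,27,36,7,0,0,-0.5,85,27,36,7,0,0,-0.5,85,27,36,7,0,0,-0.5,85,27,36,7,0,0,-0.5,85,27,36,7,0,0,-0.5,85,27,36,7,0,0,-0.5,85,27,36,7,0,0,-0.5,85,27,36,7,0,0,-0.5,85,27,36,7,0,0,-0.6,85,0,48,0,0,0,0,85]
  newtons: 40

```text
time: 1.3
eef_pos: [0.4835, -0.2043, 0.2882]
tcp_rot: [0.996, 0.089, 0.001, 0.0]
contact_force: [-0.3, -0.6, -0.0]
opening: 0.996
finger_force: 0.0
```

Request:
move_arm:
  plan: [0,48,0,0,0,0,85,0,48,0,0,0,0,85,0,48,0,0,0,0,85,0,48,0,0,0,0,85,0,48,0,0,0,0,85,0,48,0,0,0,0,85,0,0,0,0,0,0,85,0,0,0,0,0,0,85]

```text
time: 2.1
eef_pos: [0.481, 0.0838, 0.2873]
tcp_rot: [0.996, 0.091, -0.0, 0.0]
contact_force: [-0.4, -0.9, -0.2]
opening: 0.993
finger_force: 0.0
```

```bash
cat >> h.py <<'E'
def snap(name):
    from plant import ctrl,cams
    s=ctrl.get_state(); c=cams.read_camera("wrist"); cv2.imwrite(f"pics/{name}.png",c["color"][:,:,::-1])
    T=np.array(c["T_tool_cam"]); M=R.from_quat(s["tcp_rot"]).as_matrix()
    C=(210/np.tan(np.radians(c["fov_y"]/2)),c["cx"],c["cy"],s["eef_pos"]+M@T[:3,3],M@T[:3,:3])
    import pickle; pickle.dump(C,open(f"pics/{name}.pkl","wb")); return s,C,T
def load(name):
    import pickle; return pickle.load(open(f"pics/{name}.pkl","rb"))
E
python3 - <<'E'
from h import *
s,C,T=snap("w1"); print(s["eef_pos"],s["tcp_rot"],T.round(3),C,s["contact_force"])
for p in[(.48,.194,.126),(.507,.048,.104),(.53,.05,.104)]: print(proj("",p,C))
E
```

```text
[0.48102909 0.08377997 0.28726188] [ 9.95859137e-01  9.09085101e-02 -4.26988827e-04  1.97511943e-04] [[-0.001  0.952  0.306  0.078]
 [ 1.     0.001  0.     0.   ]
 [-0.     0.306 -0.952 -0.164]
 [ 0.     0.     0.     1.   ]] (np.float64(339.30319149501946), 284.0244394372055, 213.19749327886535, array([0.55824478, 0.09754562, 0.45073154]), array([[ 1.80181948e-01,  9.36316384e-01,  3.01406858e-01],
       [-9.83633199e-01,  1.71376466e-01,  5.56402507e-02],
       [ 4.42836301e-04, -3.06499161e-01,  9.51870825e-01]])) [-0.38282989 -0.8572672  -0.17400962]
[[170.91153903 168.83246324]]
[[322.3618021  164.67568916]]
[[325.3180249  141.91776391]]
```

View pics/w1.png

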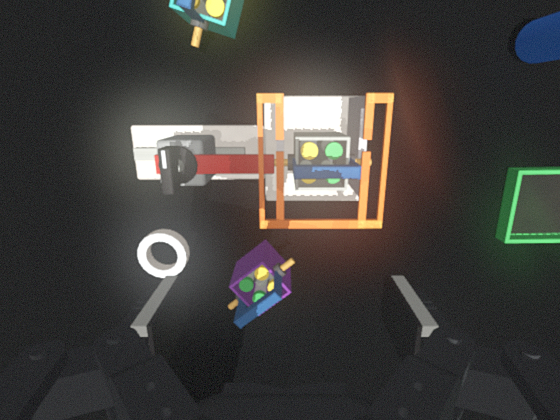

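The wrist view shows the gate's corners at (257,94), (393,94), (382,228) and (259,228), with gaps near rows 139-153. The knob's bar is at (170,168). I'll measure more exactly by colour.

```bash
python3 - <<'E'
from h import *
C=load("w1"); im=cv2.imread("pics/w1.png").astype(int)
for p in[(257,94),(393,94),(382,228),(259,228)]: print("gate",ray("",*p,.104,C).round(4))
hsv=cv2.cvtColor(im.astype(np.uint8),cv2.COLOR_BGR2HSV)
print("sat columns")
for c in(278,280,282,364,366,368):
    print(c,[(r,int(hsv[r,c,0]),int(hsv[r,c,1]),int(hsv[r,c,2])) for r in range(134,158)])
bl=cv2.inRange(hsv,(100,140,50),(125,255,255)); bl[:150]=0;bl[185:]=0;bl[:,:285]=0;bl[:,370:]=0
pts=np.argwhere(bl)[:,::-1].astype(np.float32); print("bail",cv2.boundingRect(pts),cv2.minAreaRect(pts))
dk=cv2.inRange(hsv,(0,0,0),(180,255,60))[140:200,150:205]
print("\n".join("".join("#" if v else "." for v in r) for r in dk[::2]))
E
```

```text
gate [0.5626 0.1247 0.104 ]
gate [ 0.5862 -0.0044  0.104 ]
gate [ 0.451  -0.0307  0.104 ]
gate [0.4269 0.101  0.104 ]
sat columns
278 [(134, 16, 123, 255), (135, 17, 121, 255), (136, 16, 123, 255), (137, 17, 121, 255), (138, 17, 123, 255), (139, 14, 112, 255), (140, 10, 42, 201), (141, 12, 7, 185), (142, 9, 9, 190), (143, 6, 13, 192), (144, 9, 14, 188), (145, 13, 10, 186), (146, 4, 11, 190), (147, 10, 12, 186), (148, 8, 11, 187), (149, 10, 8, 191), (150, 7, 18, 185), (151, 11, 82, 184), (152, 11, 133, 197), (153, 11, 139, 200), (154, 12, 134, 202), (155, 11, 134, 200), (156, 11, 129, 201), (157, 11, 133, 201)]
280 [(134, 17, 121, 255), (135, 16, 119, 255), (136, 17, 120, 255), (137, 16, 119, 255), (138, 17, 123, 255), (139, 14, 108, 255), (140, 11, 46, 207), (141, 13, 10, 187), (142, 8, 11, 190), (143, 13, 12, 192), (144, 13, 12, 189), (145, 17, 12, 189), (146, 9, 13, 189), (147, 13, 12, 187), (148, 8, 11, 188), (149, 11, 11, 190), (150, 13, 17, 185), (151, 12, 81, 183), (152, 11, 127, 197), (153, 12, 137, 201), (154, 12, 131, 200), (155, 12, 130, 204), (156, 12, 132, 199), (157, 11,
[... 2969 characters left out ...]
............................
.......................................................
.......................................................
.......................................................
.......................................................
.......................................................
.......................................................
.......................................................
.......................................................
.......................................................
.......................................................
.......................................................
.......................................................
```

```bash
python3 - <<'E'
from h import *
C=load("w1"); hsv=cv2.cvtColor(cv2.imread("pics/w1.png"),cv2.COLOR_BGR2HSV)
c0=np.array([(.5626+.5862+.451+.4269)/4,(.1247-.0044-.0307+.101)/4]); ux=np.array([np.cos(np.radians(10.3)),np.sin(np.radians(10.3))]); uy=np.array([-ux[1],ux[0]])
print(c0)
for col,z,r in[(280,.104,140.1),(280,.098,151.0),(366,.104,139.5),(366,.098,151.0)]:
    p=ray("",col,r,z,C)[:2]-c0; print("gap",(p@ux).round(4),(p@uy).round(4))
for c in(300,328,350): print(c,[(r,*map(int,hsv[r,c])) for r in range(162,182)])
for r in(168,172): print(r,[(c,*map(int,hsv[r,c])) for c in list(range(286,298))+list(range(356,374))])
g=hsv[140:200:2,150:205,2]//26
print("\n".join("".join(str(v) for v in r) for r in g))
E
```

```text
[0.506675 0.04765 ]
gap 0.0251 0.0437
gap 0.0135 0.0438
gap 0.0258 -0.0426
gap 0.0136 -0.0449
300 [(162, 22, 27, 140), (163, 23, 21, 148), (164, 30, 9, 136), (165, 113, 17, 122), (166, 116, 31, 130), (167, 111, 45, 146), (168, 113, 48, 148), (169, 110, 57, 147), (170, 112, 54, 147), (171, 110, 56, 149), (172, 111, 52, 147), (173, 112, 51, 144), (174, 110, 56, 145), (175, 111, 50, 144), (176, 108, 55, 144), (177, 110, 55, 140), (178, 120, 29, 125), (179, 17, 18, 128), (180, 16, 26, 145), (181, 21, 24, 139)]
328 [(162, 23, 25, 165), (163, 27, 17, 161), (164, 30, 6, 137), (165, 128, 17, 122), (166, 109, 62, 153), (167, 107, 91, 198), (168, 106, 91, 212), (169, 106, 91, 204), (170, 110, 57, 148), (171, 111, 49, 141), (172, 112, 44, 146), (173, 113, 47, 142), (174, 113, 45, 146), (175, 115, 50, 142), (176, 117, 45, 146), (177, 113, 50, 138), (178, 69, 64, 164), (179, 62, 83, 216), (180, 62, 86, 223), (181, 61, 83, 216)]
350 [(162, 150, 13, 102), (163, 150, 14, 107), (164, 139, 19, 109), (165, 130, 32, 121), (166, 114, 64, 151), (167, 108, 93, 197), (168, 107, 96, 213), (169, 107, 98, 214)
[... 2468 characters left out ...]
3333333333333333334566666654
9999999999744444444444333333333333333333333345666666555
9999999999743444444444333333333333333333334566666666555
3333333333454444444444333333333333333334456666666666555
3333333333444444444444333333333333334456666666666666555
3333333333333444444444333333335678755555555555555555554
3333333333333444444444433333333333333333333233232222222
3333333333333444444444433333333333333233232222222222222
3333333333333334444444433333332333222322322322222222222
3333333333333344444444433333333332333333323222222222222
3333333333333333333333333333333333232332332222222222222
3333333333333333333333333333332333232222232222222222222
3333333333333333333333333333333233332232222222222222222
```

```bash
python3 - <<'E'
from h import *
C=load("w1"); c0=np.array([.5067,.0477]); a=np.radians(10.3);ux=np.array([np.cos(a),np.sin(a)]); uy=np.array([-ux[1],ux[0]])
for n,u,v,z in[("bail -x top edge",328,177.7,.143),("bail +x low edge",328,165.5,.129),("bail L",292.5,172,.143),("bail R",360.7,172,.143),("knob top L",157,149,.138),("knob top L",164,191,.138),("knob end +x",165,147,.138),("knob end -x",168,195,.138)]:
    P=ray("",u,v,z,C)[:2]; p=P-c0; print(n,P.round(4),(p@ux).round(4),(p@uy).round(4))
print("exp knob",c0+.154*uy)
E
```

```text
bail -x top edge [0.5019 0.0459] -0.005 -0.0009
bail +x low edge [0.5109 0.0461] 0.0038 -0.0023
bail L [0.5012 0.0791] 0.0002 0.0318
bail R [0.5125 0.0175] 0.0003 -0.0307
knob top L [0.4989 0.2044] 0.0203 0.1555
knob top L [0.4605 0.1952] -0.0191 0.1534
knob end +x [0.502  0.1973] 0.0221 0.1481
knob end -x [0.4572 0.1912] -0.023 0.15
exp knob [0.47916446 0.1992183 ]
```

Request:
move_arm:
  plan: [0,37,-20,0,0,0,85,0,37,-20,0,0,0,85,-1,37,-20,0,0,0,85,0,0,-35,0,0,0,85,0,0,-35,0,0,0,85,0,0,-30,0,0,0,85,0,0,-18,0,0,0,85,0,0,0,0,0,0,85,0,0,0,0,0,0,20,0,0,0,0,0,0,5,0,0,0,0,0,0,5,0,0,0,0,0,0,5]
  newtons: 40

```text
time: 3.35
eef_pos: [0.4813, 0.1938, 0.111]
tcp_rot: [0.996, 0.089, 0.001, -0.0]
contact_force: [0.3, -0.5, -0.6]
opening: 0.329
finger_force: 0.0
```

Request:
move_arm:
  plan: [0,0,0,0,0,0,5,0,0,0,0,0,0,5,0,0,0,0,0,0,5]

```text
time: 3.65
eef_pos: [0.4807, 0.1959, 0.1109]
tcp_rot: [0.996, 0.089, 0.001, -0.002]
contact_force: [-1.8, 5.8, 2.1]
opening: 0.119
finger_force: 41.8
```

Request:
move_arm:
  plan: [-0.6,3.2,0,0,0,7.5,5,-0.6,3.2,0,0,0,7.5,5,-0.6,3.2,0,0,0,7.5,5,-0.6,3.2,0,0,0,7.5,5,-0.6,3.2,0,0,0,7.5,5,-0.6,3.2,0,0,0,7.5,5,-0.6,3.2,0,0,0,7.5,5,-0.6,3.2,0,0,0,7.5,5]

```text
time: 4.45
eef_pos: [0.475, 0.2225, 0.1109]
tcp_rot: [0.817, 0.576, 0.002, -0.003]
contact_force: [-3.3, 8.3, 4.3]
opening: 0.125
finger_force: 42.0
```

Request:
move_arm:
  plan: [-0.6,3.2,0,0,0,7.5,5,-0.6,3.2,0,0,0,7.5,5,-0.5,2.9,0,0,0,5,5,0,0,0,0,0,0,5,0,0,0,0,0,0,5]

```text
time: 4.95
eef_pos: [0.4729, 0.2314, 0.1109]
tcp_rot: [0.706, 0.708, 0.001, -0.003]
contact_force: [-4.6, 7.2, 4.9]
opening: 0.121
finger_force: 42.1
```

```bash
python3 - <<'E'
from h import *
from plant import ctrl
s=ctrl.get_state(); M=R.from_quat(s["tcp_rot"]).as_matrix(); print(np.degrees(np.arctan2(M[1,0],M[0,0])),s["qpos"],s["wrist_torque"],s["contact_force"],s["eef_pos"],s["opening"])
E
```

```text
90.18596986792187 [0.25910322 0.06651833 2.02258589 0.0069283  1.05311537 0.25242094] [ 1.13794154  0.79249751 -0.11496709] [-4.62851307  7.17842854  4.8753114 ] [0.47287609 0.23140662 0.11090808] 0.12067607564645275
```

Request:
move_arm:
  plan: [0,0,0,0,0,0,40,0,0,0,0,0,0,85,0,0,0,0,0,0,85,0,0,30,0,0,0,85,0,0,45,0,0,0,85,0,0,45,0,0,0,85,7,-36,0,0,0,2.5,85,7,-37,0,0,0,2.5,85,7,-37,0,0,0,2.5,85,7,-37,0,0,0,2.5,85,6,-36,0,0,0,0,85,0,0,0,0,0,0,85]

```text
time: 6.15
eef_pos: [0.5086, 0.0418, 0.2297]
tcp_rot: [0.643, 0.766, -0.0, 0.001]
contact_force: [-0.5, -0.2, -0.3]
opening: 0.992
finger_force: 0.0
```

```bash
python3 - <<'E'
from h import *
s,C,T=snap("w2"); M=R.from_quat(s["tcp_rot"]).as_matrix(); print(np.degrees(np.arctan2(M[1,0],M[0,0])),s["eef_pos"],s["contact_force"])
print(proj("",[(.5067,.0477,.143),(.4735,.230,.138),(.53,.05,.104)],C))
E
```

```text
99.95208211209399 [0.50863603 0.04181781 0.2297366 ] [-0.53867963 -0.20950614 -0.25382571]
[[282.9327806  202.22120979]
 [280.44407807 -90.67969875]
 [309.69981922 191.86700623]]
```

View pics/w2.png

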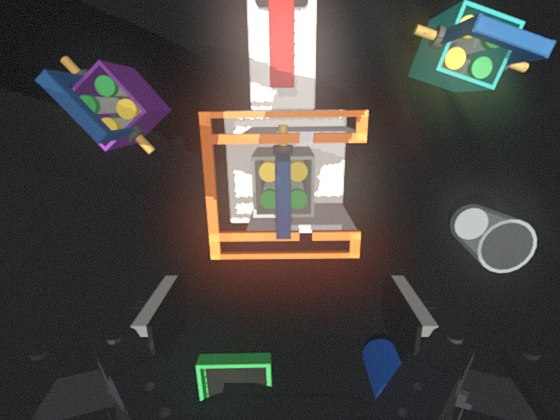

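The keeper is clear: its red end is at (283,87), outside the gate. The bail is on column 283 as predicted, and the gaps are at about columns 299-313. I'll refine the gap's offset from the bail and pins.

```bash
python3 - <<'E'
from h import *
C=load("w2"); hsv=cv2.cvtColor(cv2.imread("pics/w2.png"),cv2.COLOR_BGR2HSV)
for r in(137,139,236,238): print(r,[(c,*map(int,hsv[r,c])) for c in range(294,318)])
for r in(129,): print(r,[(c,*map(int,hsv[r,c])) for c in range(274,294)])
for r in(200,225): print(r,[(c,*map(int,hsv[r,c])) for c in range(270,298)])
E
```

```text
137 [(294, 12, 141, 221), (295, 12, 136, 225), (296, 12, 137, 223), (297, 12, 143, 223), (298, 12, 137, 224), (299, 6, 52, 217), (300, 0, 5, 212), (301, 173, 5, 210), (302, 5, 7, 209), (303, 5, 7, 208), (304, 9, 8, 211), (305, 9, 8, 212), (306, 6, 6, 213), (307, 0, 6, 211), (308, 0, 7, 208), (309, 5, 7, 209), (310, 5, 7, 212), (311, 6, 6, 216), (312, 0, 1, 214), (313, 3, 30, 198), (314, 11, 132, 209), (315, 12, 141, 223), (316, 12, 140, 224), (317, 12, 135, 224)]
139 [(294, 12, 137, 223), (295, 12, 141, 222), (296, 12, 141, 221), (297, 12, 143, 223), (298, 11, 137, 222), (299, 7, 48, 216), (300, 165, 2, 208), (301, 8, 5, 209), (302, 6, 6, 211), (303, 10, 7, 208), (304, 6, 6, 209), (305, 4, 9, 210), (306, 0, 6, 210), (307, 6, 6, 211), (308, 9, 8, 211), (309, 9, 9, 209), (310, 6, 6, 213), (311, 8, 5, 214), (312, 8, 5, 207), (313, 5, 39, 188), (314, 11, 137, 206), (315, 12, 142, 224), (316, 12, 138, 223), (317, 12, 141, 221)]
236 [(294, 16, 141, 255), (295, 16, 137, 255), (296, 16, 140, 255), (297, 16, 140, 255), (298, 15, 146, 255), (299, 12, 151, 215), (300, 7, 117, 118), (301, 3, 88,
[... 1664 characters left out ...]
57, 71, 154), (292, 56, 87, 164), (293, 56, 82, 167), (294, 57, 84, 163), (295, 56, 87, 164), (296, 57, 86, 166), (297, 56, 86, 163)]
225 [(270, 5, 30, 151), (271, 5, 34, 152), (272, 6, 32, 152), (273, 6, 34, 148), (274, 7, 36, 148), (275, 0, 28, 137), (276, 141, 31, 117), (277, 126, 47, 130), (278, 125, 47, 140), (279, 124, 46, 139), (280, 122, 48, 138), (281, 124, 50, 139), (282, 122, 46, 139), (283, 121, 53, 139), (284, 120, 49, 136), (285, 123, 52, 142), (286, 120, 50, 142), (287, 121, 51, 144), (288, 120, 52, 138), (289, 122, 52, 138), (290, 132, 33, 138), (291, 0, 19, 160), (292, 9, 20, 179), (293, 8, 17, 176), (294, 5, 17, 176), (295, 5, 19, 176), (296, 2, 20, 177), (297, 3, 16, 178)]
```

```bash
python3 - <<'E'
from h import *
C=load("w2"); c0=np.array([.5067,.0477]); a=np.radians(10.3);ux=np.array([np.cos(a),np.sin(a)]); uy=np.array([-ux[1],ux[0]])
for n,u,v,z in[("gap+y",299,138,.104),("gap+y",313.5,138,.101),("gap-y",299.5,237,.104),("gap-y",311.6,237,.101),("pin",282.6,129,.084),("bail",275.6,200,.143),("bail",290,200,.143),("bail",275.8,225,.143),("bail",290.2,225,.143)]:
    p=ray("",u,v,z,C)[:2]-c0; print(n,(p@ux).round(4),(p@uy).round(4))
E
```

```text
gap+y 0.0136 0.0445
gap+y 0.026 0.0442
gap-y 0.0147 -0.0444
gap-y 0.026 -0.0457
pin -0.0001 0.0506
bail -0.0056 0.0018
bail 0.0054 0.0017
bail -0.0057 -0.0185
bail 0.0055 -0.0186
```

Request:
move_arm:
  plan: [0,0,0,0,0,0,85,-2,6,-30,0,0,0.3,85,0,0,-40,0,0,0,85,0,0,-30,0,0,0,85,0,0,-10,0,0,0,85,0,0,0,0,0,0,85]

```text
time: 6.8
eef_pos: [0.5047, 0.0527, 0.1182]
tcp_rot: [0.638, 0.77, -0.001, -0.002]
contact_force: [0.4, -0.1, 0.7]
opening: 0.994
finger_force: 0.0
```

```bash
python3 - <<'E'
from h import *
from plant import ctrl
s=ctrl.get_state(); M=R.from_quat(s["tcp_rot"]).as_matrix(); print(np.degrees(np.arctan2(M[1,0],M[0,0])),s["eef_pos"],s["contact_force"])
g=s["eef_pos"][:2]-[.5067,.0477]; a=np.radians(10.3); print("dx,dy cradle",g@[np.cos(a),np.sin(a)],g@[-np.sin(a),np.cos(a)],"tilt",M[:,2])
E
```

```text
100.64726214807892 [0.50467626 0.05271041 0.11821789] [ 0.36334403 -0.11934515  0.65053012]
dx,dy cradle -0.00109525625055923 0.005291513567996442 tilt [-3.70222997e-03  4.49627399e-04 -9.99993046e-01]
```

Request:
move_arm:
  plan: [2,-5,0,0,0,-0.3,85,0,0,0,0,0,0,60,0,0,0,0,0,0,40,0,0,0,0,0,0,25,0,0,0,0,0,0,18,0,0,0,0,0,0,15,0,0,0,0,0,0,13]
  newtons: 30

```text
time: 7.5
eef_pos: [0.508, 0.0466, 0.1198]
tcp_rot: [0.641, 0.767, 0.0, 0.0]
contact_force: [-0.8, 0.2, 0.5]
opening: 0.157
finger_force: 0.0
```

Request:
move_arm:
  plan: [0,0,0,0,0,0,11,0,0,0,0,0,0,8,0,0,0,0,0,0,5,0,0,0,0,0,0,5]
  newtons: 30

```text
time: 7.9
eef_pos: [0.5081, 0.0466, 0.1199]
tcp_rot: [0.641, 0.768, 0.0, 0.0]
contact_force: [-0.4, 0.4, 1.2]
opening: 0.12
finger_force: 29.3
```

```bash
cat > st.py <<'E'
from h import *
from plant import ctrl
s=ctrl.get_state(); M=R.from_quat(s["tcp_rot"]).as_matrix(); f=s["contact_force"]
g=s["eef_pos"][:2]-[.5067,.0477]; a=np.radians(10.3); X=np.array([np.cos(a),np.sin(a)]);Y=np.array([-X[1],X[0]])
print("yaw",np.degrees(np.arctan2(M[1,0],M[0,0])).round(2),"cradle xyz mm",(1e3*np.r_[g@X,g@Y,s["eef_pos"][2]]).round(2),"F cradle",np.r_[f[:2]@X,f[:2]@Y,f[2]].round(2),"grip",s["finger_force"],s["opening"],"t",s["time"],"tilt",M[:2,2].round(4))
E
python3 st.py
```

```text
yaw 100.26 cradle xyz mm [  1.19  -1.3  119.88] F cradle [-0.31  0.42  1.15] grip 29.315472639282234 0.11958974401538033 t 7.9 tilt [ 0.0003 -0.    ]
```

Request:
move_arm:
  plan: [0,0,0,0,0,0,5,0,0,0,0,0,0,5,0,0,2,0,0,0,5,0,0,2,0,0,0,5,0,0,2,0,0,0,5,0,0,2,0,0,0,5,0,0,1,0,0,0,5,0,0,0,0,0,0,5,0,0,0,0,0,0,5]
  newtons: 70

```text
time: 8.8
eef_pos: [0.5079, 0.0466, 0.1287]
tcp_rot: [0.641, 0.767, -0.0, -0.0]
contact_force: [0.2, -0.3, -2.9]
opening: 0.094
finger_force: 68.4
```

```bash
python3 st.py
```

```text
yaw 100.26 cradle xyz mm [  1.03  -1.29 128.67] F cradle [ 0.14 -0.37 -2.9 ] grip 68.43262938782573 0.09396457311530511 t 8.8 tilt [-0.0001  0.    ]
```

Request:
move_arm:
  plan: [3,0.6,0,0,0,0,5,3,0.5,0,0,0,0,5,3,0.6,0,0,0,0,5,0,0,0,0,0,0,5]

```text
time: 9.2
eef_pos: [0.5176, 0.0484, 0.1288]
tcp_rot: [0.641, 0.768, 0.0, 0.0]
contact_force: [0.1, -0.6, -3.5]
opening: 0.091
finger_force: 68.4
```

```bash
python3 st.py
```

```text
yaw 100.26 cradle xyz mm [ 10.8   -1.3  128.81] F cradle [ 0.01 -0.58 -3.48] grip 68.4273511916399 0.0910444290765495 t 9.2 tilt [0.0005 0.    ]
```

Clear of the step, so on to x ≈ 20.5.

Request:
move_arm:
  plan: [3.2,0.6,0,0,0,0,5,3.2,0.6,0,0,0,0,5,3.1,0.5,0,0,0,0,5,0,0,0,0,0,0,5,0,0,0,0,0,0,5]

```text
time: 9.7
eef_pos: [0.5265, 0.05, 0.1287]
tcp_rot: [0.641, 0.768, -0.0, -0.0]
contact_force: [-0.3, -0.4, -3.4]
opening: 0.091
finger_force: 68.5
```

```bash
python3 st.py
```

```text
yaw 100.26 cradle xyz mm [ 19.89  -1.26 128.67] F cradle [-0.41 -0.33 -3.4 ] grip 68.47135232761502 0.0914690401955768 t 9.7 tilt [-0.0003 -0.    ]
```

Request:
move_arm:
  plan: [0.6,0.1,1,0,0,0,5,0,0,1,0,0,0,5,0,0,1,0,0,0,5,0,0,1,0,0,0,5,0,0,0.5,0,0,0,5,0,0,0,0,0,0,5]

```text
time: 10.3
eef_pos: [0.5272, 0.0501, 0.1334]
tcp_rot: [0.641, 0.768, 0.0, 0.0]
contact_force: [0.1, -0.1, -3.9]
opening: 0.096
finger_force: 68.5
```

```bash
python3 st.py
```

```text
yaw 100.26 cradle xyz mm [ 20.57  -1.27 133.4 ] F cradle [ 0.09 -0.16 -3.95] grip 68.46852723509073 0.09579627386831889 t 10.3 tilt [ 0.0003 -0.    ]
```

The pins have entered the gap with no added force.

Request:
move_arm:
  plan: [0,0,2,0,0,0,5,0,0,2,0,0,0,5,0,0,2,0,0,0,5,0,0,2,0,0,0,5]

```text
time: 10.7
eef_pos: [0.5272, 0.0501, 0.1415]
tcp_rot: [0.641, 0.767, 0.0, 0.0]
contact_force: [0.4, 0.5, -3.7]
opening: 0.091
finger_force: 68.5
```

Request:
move_arm:
  plan: [0,0,4,0,0,0,5,0,0,6,0,0,0,5,0,0,12,0,0,0,5,0,0,20,0,0,0,5,0,0,25,0,0,0,5,0,0,0,0,0,0,5,0,0,0,0,0,0,5,0,0,0,0,0,0,5]

```text
time: 11.5
eef_pos: [0.5261, 0.0502, 0.2068]
tcp_rot: [0.641, 0.767, -0.001, -0.001]
contact_force: [-0.2, -0.2, -4.4]
opening: 0.094
finger_force: 68.6
```

```bash
python3 st.py; python3 - <<'E'
from h import *
from scipy.optimize import least_squares
for n in("top","scene"):
    hsv=cv2.cvtColor(cv2.imread(f"pics/{n}0.png"),cv2.COLOR_BGR2HSV); m=cv2.inRange(hsv,(50,120,60),(75,255,255))
    m=cv2.morphologyEx(m,cv2.MORPH_CLOSE,np.ones((3,3)))
    cs=max(cv2.findContours(m,0,1)[0],key=cv2.contourArea); q=cv2.approxPolyDP(cv2.convexHull(cs),4,True)[:,0]
    print(n,cv2.contourArea(cs),[(*map(int,p),ray(n,*p,.022)[:2].round(4).tolist()) for p in q])
E
```

```text
yaw 100.26 cradle xyz mm [ 19.56  -1.02 206.81] F cradle [-0.25 -0.21 -4.41] grip 68.553223349154 0.0939182296723087 t 11.5 tilt [-0.0026  0.0002]
top 1424.5 [(389, 203, [0.5545, -0.311]), (398, 238, [0.4572, -0.3298]), (362, 247, [0.4347, -0.2307]), (353, 211, [0.5342, -0.2108])]
scene 2005.5 [(182, 215, [0.4356, -0.2283]), (196, 254, [0.5455, -0.2086]), (153, 270, [0.5632, -0.3033]), (139, 230, [0.4543, -0.3282])]
```

Request:
move_arm:
  plan: [0,0,15,0,0,0,5,-3,-15,10,0,0,0,5,-3,-30,0,0,0,0,5,-3,-40,0,0,0,0,5,-3,-40,0,0,0,0,5,-3,-40,0,0,0,0,5,-3,-40,0,0,0,0,5,-3,-40,0,0,0,0,5,-3,-35,0,0,0,0,5,-3,-25,0,0,0,0,5,-3,-15,0,0,0,0,5,0,0,0,0,0,0,5]

```text
time: 12.7
eef_pos: [0.4964, -0.2722, 0.2337]
tcp_rot: [0.642, 0.767, -0.0, 0.0]
contact_force: [0.3, 0.5, -3.0]
opening: 0.094
finger_force: 68.6
```

```bash
python3 - <<'E'
from h import *
s,C,T=snap("w3"); print(s["eef_pos"],s["tcp_rot"],s["contact_force"])
from plant import cams
c=cams.read_camera("top"); 
t=cv2.resize(c["color"][150:290,300:450,::-1],None,fx=2.6,fy=2.6)
w=cv2.resize(cv2.imread("pics/w3.png"),None,fx=.7,fy=.7)
o=np.zeros((max(t.shape[0],w.shape[0]),t.shape[1]+w.shape[1],3),np.uint8); o[:t.shape[0],:t.shape[1]]=t;o[:w.shape[0],t.shape[1]:]=w
cv2.imwrite("pics/m3.png",o)
E
```

```text
[ 0.49636554 -0.27218299  0.23374403] [ 6.42132176e-01  7.66593714e-01 -4.47016910e-04  3.82873002e-04] [ 0.30780957  0.5003015  -3.04106922]
```

View pics/m3.png

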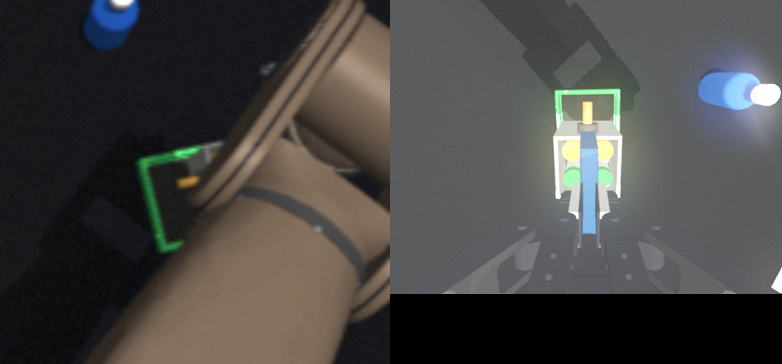

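The bucket hangs upright above the tray. The wrist view shows the tray's +y wall corners at about (237,130) and (327,130), and I'll check its centre from those.

```bash
python3 - <<'E'
from h import *
C=load("w3"); a=ray("",237,130,.022,C)[:2];b=ray("",328,130,.022,C)[:2]; print(a,b,np.linalg.norm(a-b)); d=(b-a)/np.linalg.norm(b-a); print("centre",(a+b)/2+.05*np.array([d[1],-d[0]]),np.degrees(np.arctan2(d[1],d[0])))
E
```

```text
[ 0.43740254 -0.2306387 ] [ 0.53387635 -0.21354155] 0.0979770800060289
centre [ 0.49436452 -0.27132297] 10.04965116231107
```

Request:
move_arm:
  plan: [-1,0,-15,0,0,0,5,-1,0,-25,0,0,0,5,0,0,-30,0,0,0,5,0,0,-25,0,0,0,5,0,0,-15,0,0,0,5,0,0,-8,0,0,0,5,0,0,-5,0,0,0,5,0,0,-3,0,0,0,5,0,0,-2,0,0,0,5,0,0,-1,0,0,0,5,0,0,-1,0,0,0,5,0,0,0,0,0,0,5]

```text
time: 14.0
eef_pos: [0.4952, -0.2701, 0.1036]
tcp_rot: [0.641, 0.767, 0.0, 0.0]
contact_force: [-0.3, -0.4, -3.8]
opening: 0.093
finger_force: 68.6
```

```bash
python3 st.py
```

```text
yaw 100.25 cradle xyz mm [ -68.11 -310.59  103.57] F cradle [-0.4  -0.34 -3.83] grip 68.63004125654697 0.09286987666753199 t 14.0 tilt [ 0.0005 -0.0004]
```

Request:
move_arm:
  plan: [0,0,-1,0,0,0,5,0,0,-1,0,0,0,5,0,0,-0.7,0,0,0,5,0,0,0,0,0,0,5]

```text
time: 14.4
eef_pos: [0.4955, -0.2704, 0.1016]
tcp_rot: [0.641, 0.768, -0.0, 0.001]
contact_force: [-0.4, -0.6, 1.6]
opening: 0.093
finger_force: 69.6
```

```bash
python3 st.py
```

```text
yaw 100.26 cradle xyz mm [ -67.88 -310.96  101.55] F cradle [-0.48 -0.5   1.58] grip 69.61986104026437 0.093338130003924 t 14.4 tilt [ 0.0009 -0.001 ]
```

The bucket is on the tray floor, so I'll release it and rise.

Request:
move_arm:
  plan: [0,0,0,0,0,0,12,0,0,0,0,0,0,20,0,0,0,0,0,0,50,0,0,0,0,0,0,60,0,0,0,0,0,0,60,0,0,20,0,0,0,60,0,0,35,0,0,0,60,0,0,45,0,0,0,60,0,0,40,0,0,0,60,0,0,0,0,0,0,60,0,0,0,0,0,0,60]
  newtons: 20

```text
time: 15.5
eef_pos: [0.4956, -0.2702, 0.242]
tcp_rot: [0.641, 0.768, 0.0, 0.002]
contact_force: [0.4, -0.1, -0.5]
opening: 0.708
finger_force: 0.0
```

```bash
python3 - <<'E'
from h import *
s,C,T=snap("w4"); print(s["eef_pos"],s["contact_force"])
from plant import cams
c=cams.read_camera("scene"); cv2.imwrite("pics/s4.png",c["color"][:,:,::-1])
t=cv2.resize(c["color"][100:340,120:420,::-1],(480,384)); w=cv2.resize(cv2.imread("pics/w4.png"),(320,240))
o=np.zeros((384,800,3),np.uint8); o[:,:480]=t;o[:240,480:]=w; cv2.imwrite("pics/m4.png",o)
E
```

```text
[ 0.49562137 -0.2702486   0.24199196] [ 0.40015603 -0.06177149 -0.49309359]
```

View pics/m4.png

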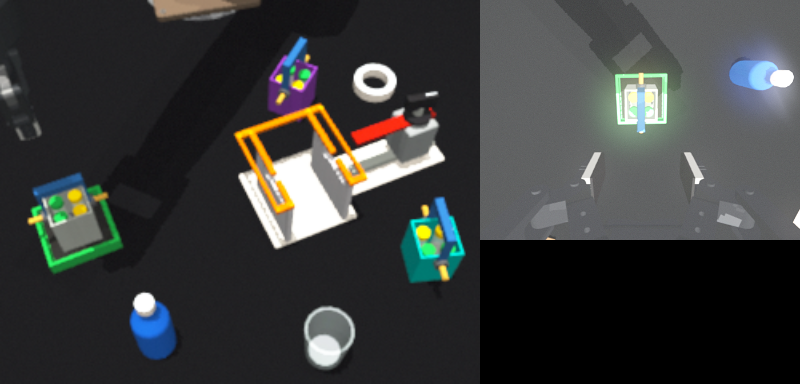

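The bucket stands upright in the middle of the tray at (75,225). The keeper is wound back, nothing else has moved, and the gripper is clear.

```bash
python3 -c "
from plant import order
print(order.sign_off())"
```

```text
the job is handed in; nothing more can be done
None
```

The job is handed in: the steel bucket stands released in the green tray, the keeper is wound back, the bottle, beaker and tape are where they were, and the run took about 16 of the 72 s (the sign-off call returned no verdict).

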